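# Level the sprung cast platform and hold it there

## Task

The platform that carries the dental cast is sprung up at its front, and its levelling foot is screwed in too far. Press the platform down at its front until the levelling foot stands on its pad, and turn the foot by its black knob until the spirit-level bubble sits centred between the two white lines. Finish still pressing the platform down like that, bubble centred; do not let go, and leave the cotton pot and gauze carton where they are.

Things in the scene. Friction and masses are not known exactly. Their poses are not given: they have to be found in the camera images.
- stand: the levelling platform's grey base, 250 x 170 x 14 mm, fixed on the worktop; origin on the worktop, 10 mm behind the middle of the base; its x axis runs from the front (knob end, nearest the robot) to the rear (hinge end), y to the left, z up
- plate: aluminium plate 215 x 130 x 8 mm, hinged at the rear of the base, carrying the cast (fixed), the spirit level and the foot. Origin on the hinge axis, 40 mm above the worktop, at its underside; x to the rear, z up. A spring holds its front 0.04 rad above level; 4 to 6 N down at the knob overcomes it, and the front goes down 6 to 13 mm until the foot's tip meets the pad
- foot: levelling foot: steel screw through the plate's front, black knob on top. Origin on the screw axis, 170 mm in front of the hinge axis, 20 mm above the rounded tip; z up. Turned clockwise seen from above it screws down 16 mm a turn (self-locking, 0.06 N m), so the pressed plate's front stands higher while the knob's own height stays. Levelling takes 0.5 to 2.3 rad clockwise from the start
- foot_grip (a point): half-way up the knob's round knurled grip, on its axis: 28 mm in diameter, 28 mm tall (14 mm below to 14 mm above this point). Under the grip is the knob's skirt, 56 mm in diameter, 5 mm thick, its top face 14 mm below this point; fingertips may push on it. The plate's top is 20 to 26 mm below the skirt's top; nothing beside the knob within 90 mm stands higher than the skirt's top
- pad: small round rubber pad, 26 mm in diameter, on the base below the foot's tip, where the foot must stand; origin at the centre of its top face. Its height differs by up to 1.2 mm either way, so the right setting of the foot shows only on the bubble
- vial_mid (a point): middle of the spirit level, half-way between its two white lines (34 mm apart); black tube 12 mm in diameter, 122 mm long, on a black holder along the plate's x on its right side (seen from the knob end), 110 mm behind and 49 mm to the right of the knob's axis. Its x axis points to the rear (hinge end)
- bubble_mid (a point): centre of the white bubble, 22 mm long and 15 mm thick, in the tube. It moves to the higher end: rearward (+x) when the plate's front is too low. At plate slope a (rad, front low positive) it is 1.25 a metres behind vial_mid; with the foot on the pad it moves forward 19 mm per rad of clockwise turn. It reads true only while the foot stands on the pad
- cotton_pot: small white cotton pot, 49 mm in diameter, 82 mm tall, to be left alone; origin under its middle
- gauze_pack: gauze carton, 94 x 62 x 36 mm, to be left alone; origin under its middle

How it is judged (in metres and radians):
At the end, for the whole second after the job is handed in: the foot stands on its pad with more than 2 N, pressed by the robot's fingers with more than 3 N on the platform or its knob, and the bubble's centre lies within 6 mm of the middle between the lines (the bubble wholly between them), all held through the last second (x of bubble_mid in the frame of vial_mid between -0.006 and 0.006 m and contact force between foot and pad above 2 N and contact force between the fingers and stand above 3 N); the arm keeps its last pose, push and grip.
It fails at once if cotton pot shifted by more than 20 mm (distance of cotton_pot from where it was at the start of the episode above 0.02 m).
It fails at once if gauze pack shifted by more than 20 mm (distance of gauze_pack from where it was at the start of the episode above 0.02 m).
It also fails if it takes over 45 s, if anything falls off the work surface, if the arm or the gripper's body presses on something with over 40 N, if the wrist force passes 120 N, or if a joint passes its speed limit or range.

## Robot

A 6-joint arm with a two-finger parallel gripper is mounted at the origin on a cart in front of the work surface, level with it; the furniture and walls round the work are solid. World frame = base frame: x ahead of the robot, y to its left, z up, the work surface at z = 0. Lengths are in mm, angles in rad, forces in N, time in s.
With the tool pointing down it reaches from about 350 to 975 mm from the base axis. Payload 7.1 kg.
Tool frame: the origin (TCP) lies midway between the tips of the shut fingers; the grasp point (between the pads) lies pinch_z behind it (pinch_z is the distance from the TCP to the grasp point, in mm); z points along the fingers, y is the line along which they close (so a half turn about z gives the same grasp; the last joint's range is limited). The gripper opens to 88 mm and grips with 3 to 60 N. Pads are 20 mm wide; open, the fingers measure 115 mm over their backs; the gripper's body (75 mm by 178 mm) begins 61 mm behind the grasp point.
Start: joints at [1.255, 0.423, 1.63, -0, 1.089, -0.019], TCP at [182.757, 597.666, 222.675] pointing down, gripper open.
Joint ranges: [-3, 3], [-0.9, 2.11], [0.09, 2.58], [-1.31, 4.45], [0.11, 2.69], [-2.54, 2.54]. Speed limits (rad/s): [2.39, 2.39, 3.01, 3.14, 3.14, 3.14].

## Interface

Orientations are given as a rotation vector (axis times angle).
In Python, from workcell import get_obs, get_image, close_job, pinch_z gives the robot as it stands.
- The arm moves only by the tool jog_arm, never from a script. Its argument "commands" is a list of rows, each a list of 3 entries, a list of its own where there are three numbers: the gripper command: -1 is shut, 1 is fully open, values between are in proportion, then the shift along the tool's x, y, z as a fraction of full scale, then the turn, a rotation vector about the tool's x, y, z as a fraction of full scale. In form: [[gripper, [tx, ty, tz], [rx, ry, rz]], ...]. A call has 1 to 10 rows; each row shifts and turns the commanded pose from where the row before left it, along the tool's axes as they then stand; what a row does not reach is not made up. Full scale, the value 1, is 0.1 m for a shift and 45 degrees for a turn. A row lasts 1/10 s, in which the tool goes at most 50 mm and 8.59 degrees, less where a joint would pass 70% of its speed; a pose out of reach is approached as far as the arm can. A call with a number of a shift or a turn outside -1 to 1 is refused whole. A call with a gripper value outside its range is refused whole. The fingers move at their own pace and stop on an object; the grip force is fixed at half the most. Time passes only in rows, so rows that do not move let the fingers close. It gives the time, the measured TCP pose, the force, the opening and the grip force at its end, in the units of the state.
- get_obs(): the state, without advancing time (a new reading comes with each control period).
- get_image(name): name is "scene" or "side" or "wrist"; returns a dict with "image" (420x560x3 uint8, blue, green, red), "z_map" (420x560 float32, mm along the optical axis (not along the pixel's ray), 0 where there is no reading), "intrinsics" (3x3 intrinsics, pixels), "eye" and "orientation" of the camera in the world; the wrist camera has in their place "mount" (4x4, takes a point from camera to tool coordinates, whose origin is the TCP and whose axes are the flange's). Camera axes: x right, y down, z forward; pixel columns grow to the right and rows downward; lengths in mm; the calibration is good to about 2 mm. A picture is of the moment at which its call begins: read the wrist's pose just before it.
- close_job(): hands the job in; it is judged then, once.
The state is a dict: "t": time; "qpos": joint angles; "qvel": joint speeds; "joint_torque": joint torques, N m; "ee_pos": TCP position; "orientation": TCP orientation; "ft_force": force on the tool from outside, world axes, zero at the start; "moment": the same for the moment, N m; "width": finger opening in mm; "grasp_force": force on a finger pad.
Only numpy, scipy, OpenCV 4.12 (cv2) and the standard library are available. Lean on these libraries where they do the work, as an engineer would, in place of code of your own. Each camera call takes 0.05 s, during which the arm holds its last target. There are 200 camera calls.

## Working session

There is one attempt and no reset: what is moved stays moved. The work goes in short steps, Python scripts to look and compute and a tool call to move; the robot and the scene stay as the last step left them, time stands still between calls to the robot, and variables do not carry over. Pictures are saved under pics/ and viewed, at most 10 in all, crops included, and the job is handed in when it is done.

Besides the shell and the picture viewer there is one more tool, called after ">>>" by a JSON object that holds its "api" and its "payload". jog_arm: Moves the arm, as the interface text tells. Its arguments: {"type":"object","properties":{"commands":{"type":"array","items":{"type":"array"}}},"required":["commands"]}

```bash
mkdir -p pics
cat > h.py <<'E'
from workcell import *
import numpy as np, cv2
from scipy.spatial.transform import Rotation as R
def cam(name):
    o=get_obs(); im=get_image(name)
    K=np.array(im["intrinsics"])
    if name=="wrist":
        T=np.eye(4);ori=np.array(o["orientation"]);T[:3,:3]=R.from_rotvec(ori).as_matrix();T[:3,3]=o["ee_pos"]
        M=T@np.array(im["mount"]); Rm,e=M[:3,:3],M[:3,3]
    else:
        e=np.array(im["eye"]);q=np.array(im["orientation"])
        Rm=q if q.shape==(3,3) else R.from_rotvec(q).as_matrix()
    z=im["z_map"]; v,u=np.mgrid[:z.shape[0],:z.shape[1]]
    P=np.stack([(u-K[0,2])/K[0,0]*z,(v-K[1,2])/K[1,1]*z,z],-1)@Rm.T+e
    return im["image"],z,P,K,Rm,e
E
python3 - <<'E'
from h import *
print(get_obs(),pinch_z)
for n in("scene","side","wrist"):
    r=cam(n);cv2.imwrite(f"pics/{n}0.png",r[0]);print(n,r[5],r[4][:,2]);np.savez(f"{n}0.npz",im=r[0],P=r[2],z=r[1],K=r[3],R=r[4],e=r[5])
a=np.hstack([cv2.imread(f"pics/{n}0.png") for n in("scene","side")])
E
```

```text
{'t': 0.0, 'qpos': array([ 1.25498853e+00,  4.23843749e-01,  1.63072589e+00, -8.02591852e-06,
        1.08862196e+00, -1.90011535e-02]), 'qvel': array([-0.00060514, -0.00121047, -0.00022509, -0.00047201,  0.00061891,
       -0.00051612]), 'joint_torque': array([ 3.21184707e-03, -5.44636309e+01, -2.73662925e+01,  6.45235903e-02,
        2.27610301e-02, -1.33887302e-04]), 'ee_pos': array([182.58791403, 597.11936723, 221.88580193]), 'orientation': array([-4.64469065e-01, -3.10680493e+00,  2.47815081e-03]), 'ft_force': array([ 0.62048827, -0.7080746 ,  0.17029234]), 'moment': array([-0.02479501, -0.02699931, -0.01606814]), 'grasp_force': 0.0, 'width': 87.75706888501625} 18.700000000000003
scene [ 185.24621199 -694.7400844   847.21709663] [ 0.2976785   0.65112959 -0.69815311]
side [542.56122347 681.96219738 628.30999189] [-0.0291424  -0.75853618 -0.65097894]
wrist [117.53327511 617.41660808 384.17397514] [ 0.24096546 -0.07551453 -0.96759144]
```

View pics/scene0.png

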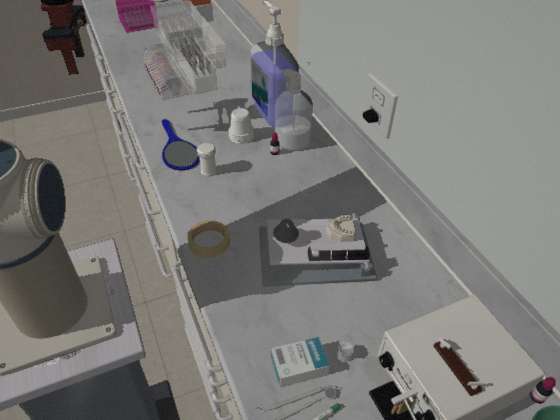

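View pics/side0.png

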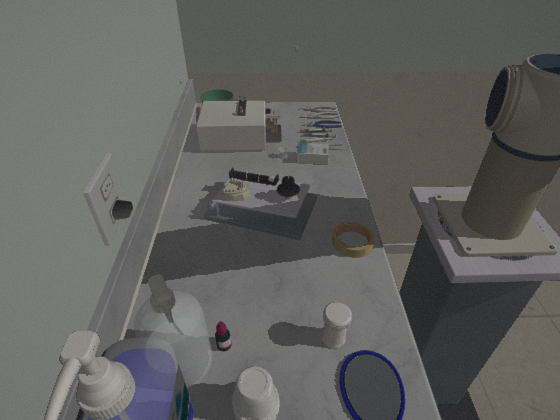

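The scene view shows the knob at about (286,230) and the level tube from (308,252) to (368,255). The carton is at (300,360). In the side view the knob is at (289,188) and the tube runs from (230,175) to (278,180). Next I measure from depth.

Run:
```python
from h import *
for n,box in(("scene",(255,215,385,290)),("side",(205,165,320,240))):
    d=np.load(n+"0.npz");im,P=d["im"],d["P"];x0,y0,x1,y1=box
    s=im[y0:y1,x0:x1].max(2)<60; p=P[y0:y1,x0:x1]
    k,l,st,c=cv2.connectedComponentsWithStats(s.astype(np.uint8))
    for i in range(1,k):
        if st[i,4]>25:
            q=p[l==i]; print(n,c[i]+[x0,y0],st[i,4],"min",q.min(0).round(),"max",q.max(0).round(),"med",np.median(q,0).round(1))
    g=P[y0:y1,x0:x1].reshape(-1,3)
    for lo,hi in((4,22),(40,62)):
        b=g[(g[:,2]>lo)&(g[:,2]<hi)]; print(lo,cv2.minAreaRect(b[:,:2].astype(np.float32)),np.median(b,0))
    cv2.imwrite(f"pics/{n}c.png",cv2.resize(im[y0:y1,x0:x1],None,fx=4,fy=4,interpolation=2))
a=cv2.imread("pics/scenec.png");b=cv2.imread("pics/sidec.png")
h=np.zeros((600,560,3),np.uint8);h[:300,:520]=a;h[300:,:460]=b
cv2.imwrite("pics/c.png",h)
```

```text
scene [285.77586207 231.37931034] 406 min [ 185. -695.   76.] max [524. -28. 847.] med [494.8 -62.3  83.5]
scene [351.77030812 254.40896359] 357 min [ 568. -170.   14.] max [ 682. -102.   70.] med [ 613.2 -150.8   58.7]
scene [319.35443038 255.55696203] 158 min [ 185. -695.   53.] max [ 567. -104.  847.] med [ 548.2 -128.3   60. ]
4 ((587.8179321289062, -72.80010986328125), (225.06771850585938, 318.9960632324219), 66.4278564453125) [ 521.39674055 -124.99567621   14.66614232]
40 ((565.6797485351562, -79.38213348388672), (160.44720458984375, 220.0180206298828), 70.68733978271484) [559.49162415 -90.57909839  54.00198922]
side [252.02305476 177.15273775] 347 min [ 521. -165.   48.] max [650. 682. 628.] med [ 588.5 -130.    56.8]
side [287.69300912 187.17325228] 329 min [472. -71.  54.] max [543. 682. 628.] med [500.4 -40.6  81.3]
side [275.73835125 220.45400239] 1674 min [ 421. -117.   -5.] max [675. 682. 628.] med [526.3  -9.4  12.1]
4 ((563.7439575195312, -72.2564697265625), (170.1187286376953, 248.56417846679688), 70.11908721923828) [546.49923501 -18.40447185  12.24180272]
40 ((565.8609619140625, -70.25297546386719), (165.12841796875, 219.40939331054688), 68.38933563232422) [562.19946513 -47.60196868  51.75917318]
```

View pics/c.png

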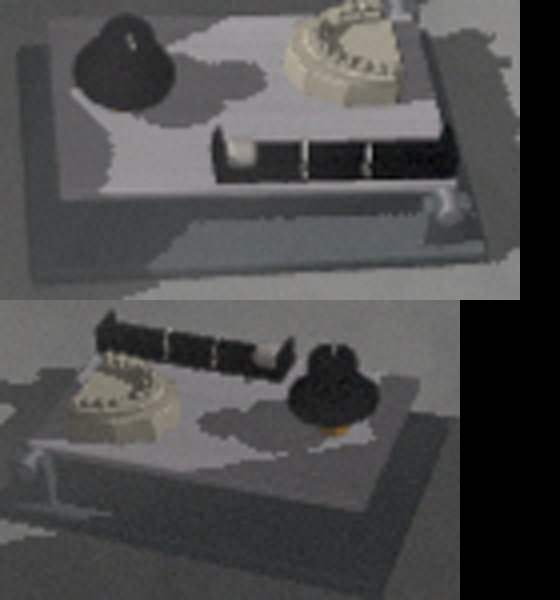

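The crops show the knob as a round grip on a skirt with the orange pad under it. The bubble is at the front end, at crop (240,152), and the two white lines are at crop x 305 and 368. Next I fit the knob's axis.

Run:
```python
from h import *
from scipy.optimize import least_squares
G=[];S=[]
for n in("scene","side"):
    d=np.load(n+"0.npz");im,P=d["im"],d["P"]
    m=(im.max(2)<90)&(np.hypot(P[...,0]-500,P[...,1]+50)<45)&(P[...,2]>60)&(P[...,2]<125)
    q=P[m];print(n,len(q),"top",np.percentile(q[:,2],[50,90,97,100]).round(1),np.histogram(q[:,2],bins=range(60,125,4)))
    top=np.percentile(q[:,2],98)
    for lab,sel,r in(("grip",(q[:,2]<top-3)&(q[:,2]>top-22),14),):
        g=q[sel]
        f=least_squares(lambda c:np.hypot(g[:,0]-c[0],g[:,1]-c[1])-r,[500,-50],loss="soft_l1");print(lab,len(g),f.x.round(1))
    t=q[q[:,2]>top-2];print("topc",t.mean(0).round(1),cv2.minEnclosingCircle(t[:,:2].astype(np.float32)))
```

```text
scene 444 top [ 83.5 109.2 110.7 113.6] (array([  0,   0,   0,   2,  61, 171,  24,  18,  15,  20,  19,  37,  72,
         5,   0,   0]), array([ 60,  64,  68,  72,  76,  80,  84,  88,  92,  96, 100, 104, 108,
       112, 116, 120, 124]))
grip 104 [500.8 -52.9]
topc [499.8 -53.5 110.3] ((500.9382019042969, -54.1416015625), 13.587600708007812)
side 340 top [ 81.3 106.5 107.6 109.2] (array([  0,   0,   0,  13, 136,  34,  16,  20,  17,  16,  15,  67,   6,
         0,   0,   0]), array([ 60,  64,  68,  72,  76,  80,  84,  88,  92,  96, 100, 104, 108,
       112, 116, 120, 124]))
grip 86 [500.5 -51.7]
topc [500.6 -50.6 106.9] ((500.0880432128906, -50.577152252197266), 14.07812213897705)
```

The knob's axis is at about (500.6, -52.3), with its skirt top at z≈81 and its top at z≈109. The present tool yaw leaves j6 about 3.9 rad of clockwise travel there, so I'll keep the orientation and only translate.

>>> {"api": "jog_arm", "payload": {"commands": [[1,[-0.33,-0.35,0],[0,0,0]],[1,[-0.33,-0.35,0],[0,0,0]],[1,[-0.33,-0.35,0],[0,0,0]],[1,[-0.33,-0.35,0],[0,0,0]],[1,[-0.33,-0.35,0],[0,0,0]],[1,[-0.33,-0.35,0],[0,0,0]],[1,[-0.33,-0.35,0],[0,0,0]],[1,[-0.33,-0.35,0],[0,0,0]],[1,[-0.33,-0.35,0],[0,0,0]],[1,[-0.33,-0.35,0],[0,0,0]]]}}

```text
t: 1.15
ee_pos: [396.4, 164.6, 222.8]
orientation: [0.464, 3.107, 0.0]
ft_force: [0.2, -0.5, -0.2]
width: 88.0
grasp_force: 0.0
```

>>> {"api": "jog_arm", "payload": {"commands": [[1,[-0.33,-0.35,0],[0,0,0]],[1,[-0.33,-0.35,0],[0,0,0]],[1,[-0.33,-0.35,0],[0,0,0]],[1,[-0.33,-0.35,0],[0,0,0]],[1,[-0.33,-0.35,0],[0,0,0]],[1,[0,0,0],[0,0,0]],[1,[0,0,0],[0,0,0]]]}}

```text
t: 1.85
ee_pos: [502.3, -49.9, 222.2]
orientation: [-0.468, -3.105, -0.0]
ft_force: [-0.2, -0.3, 0.8]
width: 87.8
grasp_force: 0.0
```

Run:
```python
from h import *
from scipy.optimize import least_squares
im,z,P,K,Rm,e=cam("wrist");cv2.imwrite("pics/w1.png",im)
m=(im.max(2)<90)&(np.hypot(P[...,0]-500,P[...,1]+52)<40)&(P[...,2]>60)&(P[...,2]<125)
q=P[m];print(len(q),np.histogram(q[:,2],bins=range(60,125,4)),get_obs()["ee_pos"],get_obs()["qpos"])
top=np.percentile(q[:,2],97);t=q[q[:,2]>top-3];print(top,t.mean(0),cv2.minEnclosingCircle(t[:,:2].astype(np.float32)))
```

```text
2268 (array([   0,    0,    0,    0,  388, 1029,   21,   26,   27,   25,   34,
        280,  438,    0,    0,    0]), array([ 60,  64,  68,  72,  76,  80,  84,  88,  92,  96, 100, 104, 108,
       112, 116, 120, 124])) [501.81574896 -48.97404433 222.21488437] [-1.21048164e-01  2.47141463e-01  1.89261047e+00  3.06226290e-04
  1.00330374e+00 -1.39430344e+00]
109.29327244614156 [499.73105746 -52.51692573 108.292952  ] ((499.7025451660156, -52.69428253173828), 14.482036590576172)
```

View pics/w1.png

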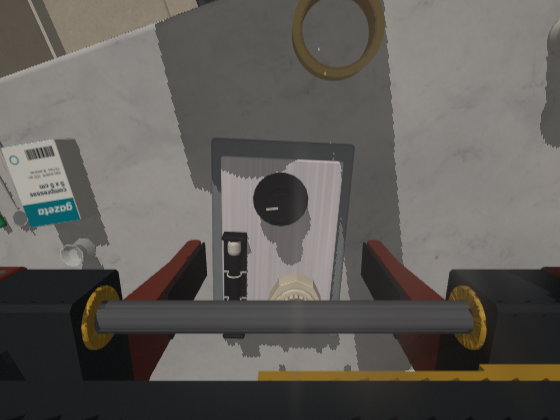

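The wrist view shows the knob at (280,198), between the open fingers once the tool is lower, with nothing in their way. I'll centre, descend and close.

>>> {"api": "jog_arm", "payload": {"commands": [[1,[0.01,-0.035,0.3],[0,0,0]],[1,[0,0,0.4],[0,0,0]],[1,[0,0,0.4],[0,0,0]],[1,[0,0,0.25],[0,0,0]],[1,[0,0,0],[0,0,0]],[1,[0,0,0],[0,0,0]]]}}

```text
t: 2.5
ee_pos: [500.3, -51.0, 88.0]
orientation: [-0.462, -3.107, -0.0]
ft_force: [0.7, -1.0, -0.1]
width: 87.9
grasp_force: 0.0
```

>>> {"api": "jog_arm", "payload": {"commands": [[-1,[0,0,0],[0,0,0]],[-1,[0,0,0],[0,0,0]],[-1,[0,0,0],[0,0,0]],[-1,[0,0,0],[0,0,0]],[-1,[0,0,0],[0,0,0]],[-1,[0,0,0],[0,0,0]],[-1,[0,0,0],[0,0,0]],[-1,[0,0,0],[0,0,0]]]}}

```text
t: 3.3
ee_pos: [500.5, -52.4, 87.6]
orientation: [-0.464, -3.107, 0.0]
ft_force: [-2.2, -7.7, 2.1]
width: 27.1
grasp_force: 24.6
```

>>> {"api": "jog_arm", "payload": {"commands": [[-1,[0.003,-0.01,0.02],[0,0,0]],[-1,[0.003,0,0.02],[0,0,0]],[-1,[0.003,0,0.02],[0,0,0]],[-1,[0,0,0],[0,0,0]],[-1,[0,0,0],[0,0,0]]]}}

```text
t: 3.8
ee_pos: [499.3, -52.5, 81.9]
orientation: [-0.465, -3.107, -0.001]
ft_force: [-2.9, 2.7, 6.5]
width: 27.5
grasp_force: 30.0
```

>>> {"api": "jog_arm", "payload": {"commands": [[-1,[0.003,0,0.02],[0,0,0]],[-1,[0.003,0,0.02],[0,0,0]],[-1,[0,0,0],[0,0,0]],[-1,[0,0,0],[0,0,0]]]}}

```text
t: 4.2
ee_pos: [498.4, -52.3, 77.9]
orientation: [-0.465, -3.106, -0.001]
ft_force: [-2.9, 3.9, 8.0]
width: 27.1
grasp_force: 30.0
```

>>> {"api": "jog_arm", "payload": {"commands": [[-1,[0,0,0.02],[0,0,0]],[-1,[0,0,0],[0,0,0]],[-1,[0,0,0],[0,0,0]]]}}

```text
t: 4.5
ee_pos: [498.1, -52.2, 75.9]
orientation: [-0.465, -3.106, -0.001]
ft_force: [-3.4, 3.2, 10.0]
width: 26.8
grasp_force: 30.0
```

>>> {"api": "jog_arm", "payload": {"commands": [[-1,[0,0,0.02],[0,0,0]],[-1,[0,0,0],[0,0,0]],[-1,[0,0,0],[0,0,0]]]}}

```text
t: 4.8
ee_pos: [498.3, -52.3, 75.1]
orientation: [-0.465, -3.106, -0.001]
ft_force: [-8.7, 3.3, 24.7]
width: 27.3
grasp_force: 30.0
```

```bash
cat > bub.py <<'E'
from h import *
import sys
im,z,P,K,Rm,e=cam("scene")
# tube axis from known geometry, in stand frame relative to the knob
ex=np.array([np.cos(.349),-np.sin(.349),0]);ey=np.array([-ex[1],ex[0],0])
k0=np.array([500,-52.5,0])
v,u=np.mgrid[:420,:560];d=np.stack([(u-K[0,2])/K[0,0],(v-K[1,2])/K[1,1],np.ones(u.shape)],-1)@Rm.T
Q=e+d*((68-e[2])/d[...,2])[...,None]-k0
X=Q@ex;Y=Q@ey
xs=np.arange(40,180,1.);row=[]
g=im.min(2).astype(float)
for x in xs:
    s=(abs(X-x)<1.6)&(Y>-56)&(Y<-42); row.append(np.median(g[s]))
print(list(zip(xs.astype(int),np.array(row).astype(int))))
cv2.imwrite("pics/"+sys.argv[1],cv2.resize(im[190:290,250:390],None,fx=5,fy=5,interpolation=2))
print(get_obs()["ft_force"],get_obs()["qpos"][5])
E
python3 bub.py b1.png
```

```text
[(np.int64(40), np.int64(141)), (np.int64(41), np.int64(81)), (np.int64(42), np.int64(63)), (np.int64(43), np.int64(63)), (np.int64(44), np.int64(48)), (np.int64(45), np.int64(53)), (np.int64(46), np.int64(67)), (np.int64(47), np.int64(85)), (np.int64(48), np.int64(125)), (np.int64(49), np.int64(152)), (np.int64(50), np.int64(155)), (np.int64(51), np.int64(117)), (np.int64(52), np.int64(152)), (np.int64(53), np.int64(107)), (np.int64(54), np.int64(153)), (np.int64(55), np.int64(71)), (np.int64(56), np.int64(141)), (np.int64(57), np.int64(71)), (np.int64(58), np.int64(139)), (np.int64(59), np.int64(59)), (np.int64(60), np.int64(106)), (np.int64(61), np.int64(153)), (np.int64(62), np.int64(130)), (np.int64(63), np.int64(154)), (np.int64(64), np.int64(133)), (np.int64(65), np.int64(155)), (np.int64(66), np.int64(114)), (np.int64(67), np.int64(155)), (np.int64(68), np.int64(112)), (np.int64(69), np.int64(154)), (np.int64(70), np.int64(107)), (np.int64(71), np.int64(154)), (np.int64(72), np.int64(154)), (np.int64(73), np.int64(152)), (np.int64(74), np.int64(152)), (np.int64(75), np.int64(
[... 2598 characters left out ...]
64(159), np.int64(34)), (np.int64(160), np.int64(22)), (np.int64(161), np.int64(27)), (np.int64(162), np.int64(16)), (np.int64(163), np.int64(18)), (np.int64(164), np.int64(51)), (np.int64(165), np.int64(21)), (np.int64(166), np.int64(21)), (np.int64(167), np.int64(12)), (np.int64(168), np.int64(7)), (np.int64(169), np.int64(10)), (np.int64(170), np.int64(12)), (np.int64(171), np.int64(22)), (np.int64(172), np.int64(35)), (np.int64(173), np.int64(53)), (np.int64(174), np.int64(62)), (np.int64(175), np.int64(66)), (np.int64(176), np.int64(72)), (np.int64(177), np.int64(83)), (np.int64(178), np.int64(84)), (np.int64(179), np.int64(85))]
[-7.86271823  2.80527447 23.73745002] -1.4030085129170893
```

View pics/b1.png

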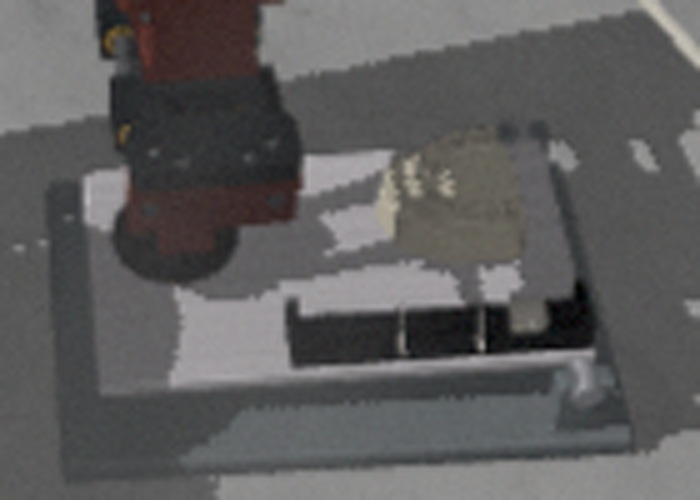

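The crop shows the foot pressed down. The lines are at crop x≈402 and 481 and the bubble is at ≈528, so it sits about 37 mm to the rear. That needs about 2 rad clockwise, so I'll turn 1.5 rad first.

>>> {"api": "jog_arm", "payload": {"commands": [[-1,[0,0,0],[0,0,0.19]],[-1,[0,0,0],[0,0,0.19]],[-1,[0,0,0],[0,0,0.19]],[-1,[0,0,0],[0,0,0.19]],[-1,[0,0,0],[0,0,0.19]],[-1,[0,0,0],[0,0,0]]]}}

```text
t: 5.45
ee_pos: [498.0, -53.0, 75.1]
orientation: [-1.57, -2.72, 0.002]
ft_force: [-8.9, -1.3, 24.0]
width: 26.8
grasp_force: 30.0
```

>>> {"api": "jog_arm", "payload": {"commands": [[-1,[0,0,0],[0,0,0.19]],[-1,[0,0,0],[0,0,0.19]],[-1,[0,0,0],[0,0,0.19]],[-1,[0,0,0],[0,0,0.19]],[-1,[0,0,0],[0,0,0.19]],[-1,[0,0,0],[0,0,0]],[-1,[0,0,0],[0,0,0]]]}}

```text
t: 6.15
ee_pos: [497.1, -53.1, 75.0]
orientation: [-2.449, -1.965, 0.004]
ft_force: [-11.2, -2.5, 27.0]
width: 27.3
grasp_force: 30.0
```

```bash
cat > bub.py <<'E'
from h import *
import sys
im,*_=cam("scene")
c=cv2.resize(im[240:275,300:380],None,fx=8,fy=8,interpolation=cv2.INTER_CUBIC)
cv2.imwrite("pics/"+sys.argv[1],c)
o=get_obs();print(o["ee_pos"],o["ft_force"],o["qpos"][5],o["t"])
E
python3 bub.py b2.png
```

```text
[497.16529127 -53.07966627  75.02979348] [-11.39646474  -2.50415816  27.81946645] 0.08931157554968067 6.2
```

View pics/b2.png

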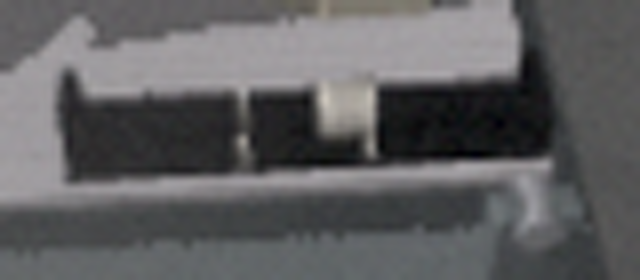

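The lines are at crop x 243 and 370 and the bubble at ≈347, so it is +10.8 mm to the rear. About 0.55 rad more is needed.

>>> {"api": "jog_arm", "payload": {"commands": [[-1,[0,0,0],[0,0,0.18]],[-1,[0,0,0],[0,0,0.18]],[-1,[0,0,0],[0,0,0.18]],[-1,[0,0,0],[0,0,0.18]],[-1,[0,0,0],[0,0,0]],[-1,[0,0,0],[0,0,0]],[-1,[0,0,0],[0,0,0]]]}}

```text
t: 6.9
ee_pos: [496.7, -52.7, 75.0]
orientation: [-2.9, -1.204, 0.006]
ft_force: [-11.9, -0.5, 29.2]
width: 26.7
grasp_force: 30.0
```

```bash
python3 bub.py b3.png
```

```text
[496.69041239 -52.73509641  74.99377746] [-12.03900988  -0.89436125  29.14052352] 0.6547785258954855 6.95
```

View pics/b3.png

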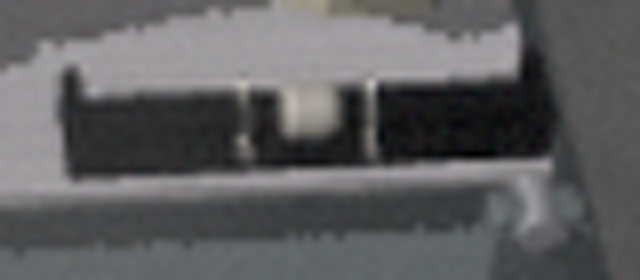

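The bubble is at 310 between the lines at 244 and 371, so it is within 1 mm of centre, and the press is steady at 29 N. Handing in.

```bash
python3 -c "
from workcell import *
print(close_job())"
```

```text
the job is handed in; nothing more can be done
None
```

I handed the job in with the gripper holding the knob and pressing the platform down at about 29 N, the foot on its pad, and the bubble within about 1 mm of centre in the last picture; the cotton pot and gauze carton were not touched, and the verdict was not shown.

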